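# Unhook a carded seal pack from its display peg and stand it in the kit block

## Task

Take the carded seal pack off the display peg: lift its hang slot clear of the peg's upturned tip and draw it off the end, keeping the push on the peg and stand light the whole way (never more than 8 N). Then stand the pack upright, fully home, in the slot of the kit block, set down gently and let go, and leave the bottle, the jar and the slide case where they are.

Things in the scene. Friction and masses are not known exactly. Their poses are not given: they have to be found in the camera images.
- stand: White display stand, fixed. Origin on the worktop below the peg's swivel point; x from front to back (its peg points along -x), z up. Base plate 10 mm thick, x = -50 to +75 mm, 100 mm wide; upright panel 80 mm wide, front at x = +61 mm, top at z = 186 mm. More than 8 N of the pack or the fingers on the stand or its peg spoils the run.
- peg_swivel (a point): Fixed point on the stand, 170 mm above its origin, axes as the stand. The 5 mm thick round steel peg's centre line passes through it, tilted about it in the stand's xz plane: it rises towards its free end by 0.04 to 0.26 rad, different every time and not measured: feel or see it. Its 85 mm straight part in front of this point ends in an upturned tip.
- peg_mount_face (a point): Front of the grey mount (24 mm wide, top at z = 176 mm) that the peg comes out of, 30 mm behind the swivel point. The mount is sprung: the whole peg yields up or down 1 mm for each 3 N, to 12 mm; lengthwise and sideways it is rigid. The peg's tip turns up after the straight part, over 4 mm more of length; its top is 8 mm above the straight part's top.
- pack: Carded seal pack, hanging on the peg at the swivel point, square to the peg. Origin at the centre of its underside; x thickness, y width, z up. Rigid white blister body with a black ring in front, 14 mm thick, 50 mm wide, 75 mm high; brown hang tab above, 3 mm thick, 40 mm wide, up to z = 110 mm. 0.04 to 0.085 kg. Can be gripped across its width from above, the peg between the fingers.
- hang_slot (a point): Centre of the slot in the pack's tab, 93 mm above its underside: 10 mm wide, 16 mm high (z = 85 to 101 mm); the peg passes through. At first its upper edge rests on the peg; the pack can rise 11 mm until its lower edge bears on the peg's underside. With the lower edge bearing on the straight peg, the upper edge passes over the tip with 2 to 3 mm to spare.
- holder: Kit block, fixed: grey plastic, 44 (x) x 80 (y) x 31 mm high, origin at the centre of its underside. An open slot in its top, 20 mm (x) x 56 mm (y), central, 25 mm deep, 2 mm chamfer, takes the lower end of the upright pack, its width along y, either way round. Stand and block may change sides. Setting the pack in with more than 20 N spoils the run.
- slot_floor (a point): Centre of the floor of the kit block's slot, 6 mm above the worktop; axes as the block.
- amber_bottle: Bystander: brown glass bottle with black cap, 43 mm across, 66 mm high; origin at the centre of its underside.
- red_cap_jar: Bystander: low white jar with red cap, 43 mm across, 43 mm high; origin at the centre of its underside.
- slide_case: Bystander: flat black case, 88 x 136 x 20 mm, lying; origin at the centre of its underside.

How it is judged:
By the outcome, as a careful person would: the job done as asked, in the order asked, and still so for the second after the job is handed in, with the robot touching nothing.
It also fails if it takes over 62 s, if anything falls off the work surface, if the arm or the gripper's body presses on something with over 40 N, if the wrist force passes 120 N, or if a joint passes its speed limit or range.

## Robot

A 6-joint arm with a two-finger parallel gripper is mounted at the origin on a cart in front of the work surface, level with it; the furniture and walls round the work are solid. World frame = base frame: x ahead of the robot, y to its left, z up, the work surface at z = 0. Lengths are in m, angles in rad, forces in N, time in s.
With the tool pointing down it reaches from about 0.25 to 0.725 m from the base axis. Payload 4 kg.
Tool frame: the origin (TCP) lies at the very end of the fingers, on their centre line; the grasp point (between the pads) lies 19 mm behind it; z points along the fingers, y is the line along which they close (so a half turn about z gives the same grasp; the last joint's range is limited). The gripper opens to 85 mm and grips with 20 to 120 N. Pads are 22 mm wide; open, the fingers measure 114 mm over their backs; the gripper's body (76 mm by 85 mm) begins 54 mm behind the grasp point. The pads swing forward as they close: fully open they stand 13 mm farther back than shut.
Start: joints at [1.32, 0.241, 0.005, 1.335, 0, 1.571], TCP at [0.124, 0.484, 0.231] pointing down, gripper open.
Joint ranges: [-2.72, 2.72], [-1.05, 1.87], [-1.09, 1.28], [-1.99, 2.15], [-1.42, 1.44], [-3.14, 3.14]. Speed limits (rad/s): [2.79, 2.79, 3.14, 3.14, 3.14, 3.14].

## Interface

Orientations are given as a unit quaternion [x, y, z, w].
In Python, from workcell import bot, vision, workorder, boxes_of gives the robot as it stands.
- The arm moves only by the tool send_rows, never from a script. Its argument "motion" is text: rows parted by semicolons, each of 5 numbers parted by spaces: the closure, from -1 (fully open) to 1 (shut), so that 0 is half open, then the shift along the tool's x, y, z in cm, then the turn about the tool's z in rad. In form: claw x y z twist; .... A call has 1 to 5 rows; each row is the pose to reach, as a shift and turn from the pose commanded when the call began, along the tool's axes at that moment; what a row does not reach only later rows make up. A row lasts 1/10 s, in which the tool goes at most 50 mm and 8.59 degrees, less where a joint would pass 70% of its speed; a pose out of reach is approached as far as the arm can. A call with a gripper value outside its range is refused whole. The fingers move at their own pace and stop on an object; the grip force is fixed at half the most. Time passes only in rows, so rows that repeat a pose let the fingers close. It gives the time, the measured TCP pose, the force, the opening and the grip force at its end, in the units of the state.
- bot.get_obs(): the state, without advancing time (a new reading comes with each control period).
- vision.camera(name): name is "scene" or "side" or "wrist"; returns the picture (480x640x3 uint8, red, green, blue); there is no depth.
- vision.camera_model(name): a dict with "fov_y" (degrees; the focal length in pixels is half the picture's height over the tangent of half this angle, whatever the lens; pixels are square), "cx", "cy" (the principal point, pixels), "world_from_camera" (4x4, takes a point from camera to world coordinates); the wrist camera has in their place "hand_eye" (4x4, takes a point from camera to tool coordinates, whose origin is the TCP and whose axes are the flange's). Camera axes: x right, y down, z forward; pixel columns grow to the right and rows downward; lengths in m; the calibration is good to about 2 mm. A picture is of the moment at which its call begins: read the wrist's pose just before it. camera_model takes no time and is no camera call.
- workorder.job_done(): hands the job in; it is judged then, once.
Trained networks look in the newest picture that a camera, given by its name, has taken for a name from the list of things; names that differ only in an ending like _2 or _b are one class to them, and where a whole thing is asked for, a point or a joint stands for the part that bears it (a point fixed in the world has none). Each returns a list of dicts, best first, with "conf" (0 to 1); they miss things now and then, are a little off and sometimes report something else, mostly with a low value. They report only what shows in the picture. A call takes as long as a camera call.
- boxes_of(camera, target): "rect" ([centre column, centre row, width, height] in pixels, round what is visible of it).
The state is a dict: "clock": time; "joint_pos": joint angles; "joint_vel": joint speeds; "tau": joint torques, N m; "eef_pos": TCP position; "tool_rot": TCP orientation; "ft_force": force on the tool from outside, world axes, zero at the start; "ft_torque": the same for the moment, N m; "grip_width": finger opening in m; "grasp_force": force on a finger pad.
Only numpy, scipy, OpenCV 4.12 (cv2) and the standard library are available. Lean on these libraries where they do the work, as an engineer would, in place of code of your own. Each camera call takes 0.05 s, during which the arm holds its last target. There are 200 camera calls.

## Working session

There is one attempt and no reset: what is moved stays moved. The work goes in short steps, Python scripts to look and compute and a tool call to move; the robot and the scene stay as the last step left them, time stands still between calls to the robot, and variables do not carry over. Pictures are saved under pics/ and viewed, at most 13 in all, crops included, and the job is handed in when it is done.

Besides the shell and the picture viewer there is one more tool, called after "Call:" by a JSON object that holds its "fn" and its "kwargs". send_rows: Moves the arm, as the interface text tells. Its arguments: {"type":"object","properties":{"motion":{"type":"string"}},"required":["motion"]}

```bash
ls; mkdir -p pics; cat > h.py <<'E'
import numpy as np, cv2
from workcell import bot, vision, workorder, boxes_of
from scipy.spatial.transform import Rotation as R
def K(m):
    f=240/np.tan(np.radians(m['fov_y'])/2); return f,m['cx'],m['cy']
def pose(name):
    m=vision.camera_model(name)
    if name!='wrist': return m,np.array(m['world_from_camera'])
    o=bot.get_obs(); T=np.eye(4); T[:3,:3]=R.from_quat(o['tool_rot']).as_matrix(); T[:3,3]=o['eef_pos']
    return m,T@np.array(m['hand_eye'])
def ray(name,u,v):
    m,T=pose(name); f,cx,cy=K(m)
    d=T[:3,:3]@np.array([(u-cx)/f,(v-cy)/f,1]); return T[:3,3],d/np.linalg.norm(d)
def onz(name,u,v,z):
    p,d=ray(name,u,v); return p+d*(z-p[2])/d[2]
def tri(*obs):
    A=np.zeros((3,3));b=np.zeros(3)
    for n,u,v in obs:
        p,d=ray(n,u,v);M=np.eye(3)-np.outer(d,d);A+=M;b+=M@p
    x=np.linalg.solve(A,b);return x
def proj(name,P):
    m,T=pose(name); f,cx,cy=K(m)
    q=np.linalg.inv(T)@np.append(P,1); return f*q[0]/q[2]+cx,f*q[1]/q[2]+cy
def snap(name,fn):
    im=vision.camera(name); cv2.imwrite('pics/'+fn+'.png',im[:,:,::-1]); return im
E
python3 - <<'E'
from h import *
np.set_printoptions(precision=4,suppress=True)
o=bot.get_obs(); print(o)
for c in ['scene','side','wrist']:
    snap(c,c+'0'); m,T=pose(c); print(c,K(m)); print(T)
    for t in ['stand','pack','hang_slot','holder','amber_bottle','red_cap_jar','slide_case']:
        r=boxes_of(c,t); print(t,[(np.round(x['rect'],1).tolist(),round(x['conf'],2)) for x in r[:2]])
E
```

```text
pics
{'clock': 0.0, 'joint_pos': array([1.32  , 0.2414, 0.0037, 1.3352, 0.    , 1.5708]), 'joint_vel': array([ 0.0001, -0.0013,  0.0002,  0.0002, -0.0006,  0.0014]), 'tau': array([  0.0004, -37.2321,  25.2406,   0.0172,  -0.    ,  -0.    ]), 'eef_pos': array([0.1239, 0.4837, 0.2304]), 'tool_rot': array([ 0.1251,  0.9921, -0.0011, -0.0001]), 'ft_force': array([-0.0063, -0.4641,  0.8661]), 'ft_torque': array([ 0.0017, -0.0127, -0.0027]), 'grasp_force': 0.0, 'grip_width': 0.08557558337590353}
scene (np.float64(492.44838262612484), 313.17604019999067, 237.36670722965073)
[[ 0.7236 -0.4992  0.4766  0.1659]
 [-0.69   -0.5406  0.4814 -0.2111]
 [ 0.0174 -0.6772 -0.7356  0.7711]
 [ 0.      0.      0.      1.    ]]
stand [([413.0, 306.4, 103.3, 130.3], 0.56)]
pack [([406.4, 300.2, 33.9, 58.5], 0.62)]
hang_slot [([407.9, 298.5, 30.8, 57.7], 0.72)]
holder [([291.5, 240.9, 39.8, 36.4], 0.55)]
amber_bottle [([277.1, 328.8, 29.8, 38.9], 0.92)]
red_cap_jar [([370.6, 264.6, 22.5, 32.4], 0.81)]
slide_case [([189.9, 262.1, 83.4, 65.5], 0.88), ([412.9, 307.2, 104.0, 137.9], 0.65)]
side (np.float64(596.0
[... 188 characters left out ...]
   ]]
stand [([415.0, 297.4, 99.8, 129.6], 0.82)]
pack [([413.1, 286.9, 26.3, 63.9], 0.61)]
hang_slot [([411.8, 287.1, 28.6, 61.1], 0.61)]
holder [([329.4, 235.8, 32.3, 41.3], 0.71)]
amber_bottle [([289.0, 304.6, 22.0, 37.6], 0.79)]
red_cap_jar [([399.6, 262.9, 23.3, 24.6], 0.86)]
slide_case [([227.6, 236.5, 76.4, 49.3], 0.95)]
wrist (np.float64(387.26664758887614), 322.3285564151967, 240.19333252029205)
[[ 0.2492  0.9298  0.2708  0.0551]
 [ 0.9685 -0.2393 -0.0694  0.5029]
 [ 0.0003  0.2796 -0.9601  0.3748]
 [ 0.      0.      0.      1.    ]]
stand [([328.4, 419.4, 48.1, 15.5], 0.37)]
pack []
hang_slot []
holder []
amber_bottle []
red_cap_jar []
slide_case [([325.7, 418.9, 54.4, 15.0], 0.8)]
```

View pics/scene0.png

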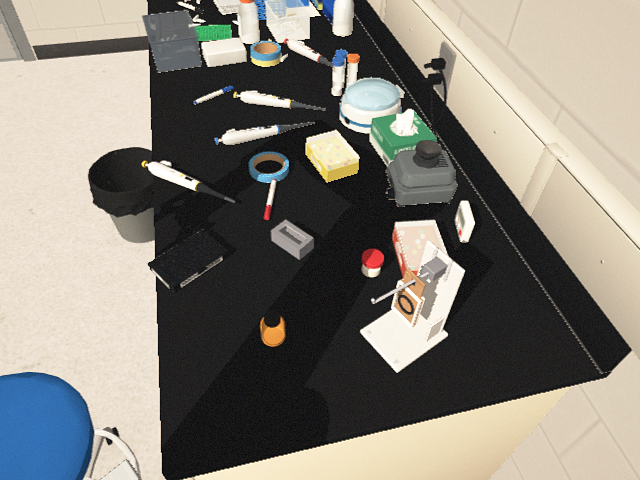

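View pics/side0.png

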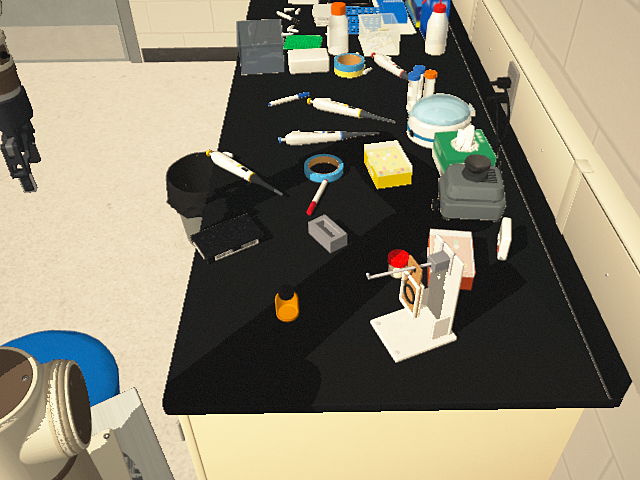

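The scene view shows the stand at about (410,310), the block at (292,240), the jar at (372,263), the bottle at (273,330) and the case at (190,262). The side view agrees with this. I'll zoom in on the stand and block for measuring.

```bash
python3 - <<'E'
from h import *
np.set_printoptions(precision=4,suppress=True)
a=cv2.imread('pics/scene0.png');b=cv2.imread('pics/side0.png')
def crop(im,x,y,w,h,s): return cv2.resize(im[y:y+h,x:x+w],None,fx=s,fy=s,interpolation=cv2.INTER_CUBIC)
A=np.hstack([crop(a,355,235,112,140,4),np.zeros((560,8,3),np.uint8)[:, :4],crop(b,362,235,86,140,4)])
cv2.imwrite('pics/z1.png',A);print(A.shape)
B=np.hstack([crop(a,265,213,56,50,7),crop(b,302,208,56,50,7)]);cv2.imwrite('pics/z2.png',B);print(B.shape)
for n,c,d,z in [('holder',(291.5,240.9),(329.4,235.8),.02),('bottle',(277,329),(289,304.6),.03),('jar',(371,264),(399,262),.02),('case',(190,262),(227.6,236.5),.01),('pack',(406,300),(413,287),.1)]:
    print(n,tri(('scene',*c),('side',*d)),onz('scene',*c,z),onz('side',*d,z))
E
```

```text
(560, 796, 3)
(350, 784, 3)
holder [ 0.6325  0.3244 -0.0097] [0.6129 0.3035 0.02  ] [0.617  0.2964 0.02  ]
bottle [0.4464 0.1559 0.0367] [0.4498 0.1594 0.03  ] [0.4482 0.1612 0.03  ]
jar [0.6866 0.1487 0.0265] [0.6872 0.1508 0.02  ] [0.6949 0.1555 0.02  ]
case [0.4202 0.3744 0.0487] [0.4321 0.4054 0.01  ] [0.4359 0.4177 0.01  ]
pack [0.6113 0.0166 0.1138] [0.6165 0.0205 0.1   ] [0.6244 0.028  0.1   ]
```

View pics/z1.png

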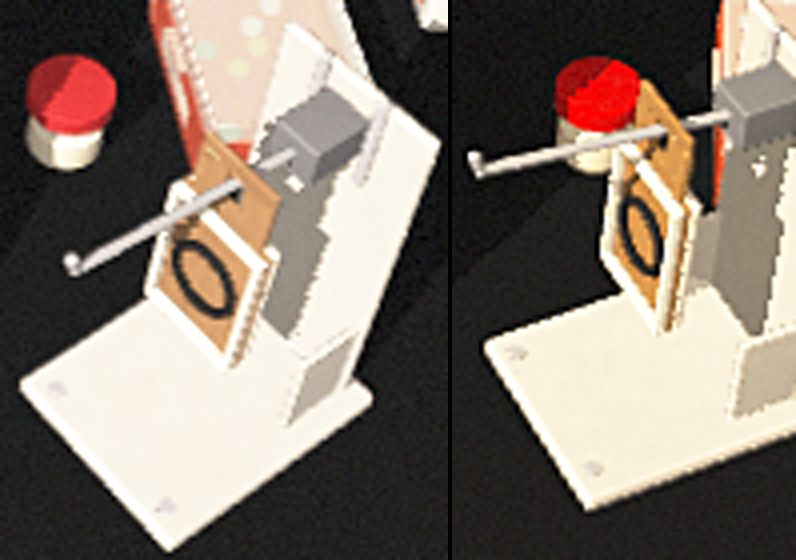

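View pics/z2.png

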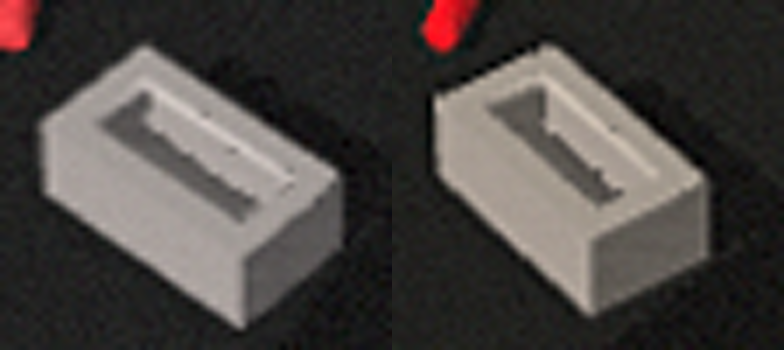

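The zooms show the stand's base corners, the panel top, the peg from the mount to its tip (scene crop (72,262)) and the block's corners clearly. Next I fit the poses.

```bash
cat > fit.py <<'E'
from h import *
from scipy.optimize import least_squares
np.set_printoptions(precision=4,suppress=True)
S=lambda X,Y:('scene',355+X/4,235+Y/4); D=lambda X,Y:('side',362+(X-452)/4,235+Y/4)
s7=lambda X,Y:('scene',265+X/7-.5,213+Y/7-.5); d7=lambda X,Y:('side',302+(X-392)/7-.5,208+Y/7-.5)
stand=[(S(22,381),(-50,50,10)),(S(165,540),(-50,-50,10)),(S(371,393),(75,-50,10)),(S(289,25),(61,40,186)),(S(440,144),(61,-40,186)),
 (D(486,345),(-50,50,10)),(D(587,498),(-50,-50,10))]
top=[(22,40),(-22,40),(-22,-40),(22,-40)]
bs=[(145,45),(40,122),(243,258),(342,178)]; bd=[(547,45),(435,97),(590,238),(708,180)]
blk=[(s7(*p),(*q,31)) for p,q in zip(bs,top)]+[(d7(*p),(*q,31)) for p,q in zip(bd,top)]
blk+=[(s7(243,328),(-22,-40,0)),(s7(42,192),(-22,40,0)),(s7(342,247),(22,-40,0)),(d7(590,317),(-22,-40,0)),(d7(437,172),(-22,40,0)),(d7(708,257),(22,-40,0))]
def res(p,o):
    r=[]
    for (c,u,v),q in o:
        P=R.from_euler('z',p[2]).apply(np.array(q)/1e3)+[p[0],p[1],0]; a=proj(c,P); r+=[a[0]-u,a[1]-v]
    return np.array(r)
if __name__=='__main__':
    a=least_squares(res,[.63,0.0,0],args=(stand,),loss='soft_l1');print('stand',a.x,res(a.x,stand).reshape(-1,2).round(1).tolist())
    b=least_squares(res,[.62,.3,0],args=(blk,),loss='soft_l1');print('blk',b.x,res(b.x,blk).reshape(-1,2).round(1).tolist())
    x,y,w=a.x
    elbow=tri(S(76,269),D(481,173));tip=tri(S(70,258),D(476,156));print('elbow',elbow,'tip',tip)
    sw=np.array([x,y,.17]);e=R.from_euler('z',-w).apply(elbow-sw);print('elbow in stand',e,'tilt',np.arctan2(e[2],-e[0]))
    for t in np.arange(.04,.27,.04):
        P=lambda q:R.from_euler('z',w).apply(R.from_euler('y',t).apply(np.array(q)/1e3))+sw
        u=proj('scene',P((-87,0,0)));v=proj('side',P((-87,0,0)));print(round(t,2),'scene',(u[0]-355)*4,(u[1]-235)*4,'side',(v[0]-362)*4+452,(v[1]-235)*4)
E
python3 fit.py
```

```text
stand [ 0.6094  0.0114 -0.1365] [[-0.4, -1.3], [1.6, 0.7], [1.8, 0.3], [-0.6, -1.0], [-1.2, 1.1], [-0.2, -1.9], [0.3, 0.6]]
blk [0.62   0.3109 0.0908] [[-0.5, -0.2], [-0.1, -0.0], [-0.5, 0.0], [-0.1, -0.6], [0.7, 0.0], [0.1, 0.4], [0.1, 0.3], [0.2, 0.2], [-0.4, 0.0], [0.3, 0.1], [-0.4, -0.4], [0.2, 0.0], [0.2, 0.6], [-0.0, 0.2]]
elbow [0.5262 0.023  0.1781] tip [0.5237 0.0244 0.1869]
elbow in stand [-0.084   0.0002  0.0081] tilt 0.09573257536274396
0.04 scene 68.42826147419555 280.9271537041109 side 474.49143249847475 183.06932706890507
0.08 scene 69.86457318019984 275.18503230177066 side 475.3034224723838 176.75533442797655
0.12 scene 71.5974256939653 269.2403872539933 side 476.4350733632034 170.33074990745263
0.16 scene 73.62653923914581 263.10239237444557 side 477.8866351280908 163.8061136534925
0.2 scene 75.95096275706464 256.78083027302887 side 479.657732707818 157.19230472398408
0.24 scene 78.56905512460003 250.28608189404736 side 481.7473517150129 150.50052265131922
```

```bash
cat >> h.py <<'E'
def go(P,yang=None):
    "shift in tool cm and twist for TCP target P with tool y at world angle yang"
    o=bot.get_obs(); M=R.from_quat(o['tool_rot']).as_matrix(); d=M.T@(np.array(P)-o['eef_pos'])*100
    cur=np.arctan2(M[1,1],M[0,1]); tw=0 if yang is None else -((yang-cur+np.pi/2)%np.pi-np.pi/2)
    print('shift',d.round(2),'twist',round(tw,3),'eef',o['eef_pos'].round(4),'F',np.round(o['ft_force'],2),'t',round(o['clock'],2),'w',round(o['grip_width'],4))
E
python3 -c "
from h import *
go([.55,.02,.285],np.pi/2-.137)"
```

```text
shift [-52.78 -34.41  -5.37] twist -0.114 eef [0.1241 0.4844 0.2313] F [-0.7   0.83  0.57] t 1.2 w 0.0855
```

Call:
{"fn": "send_rows", "kwargs": {"motion": "-1 -4 -2.6 -3 0; -1 -8 -5.2 -5.4 0; -1 -12 -7.8 -5.4 -0.03; -1 -16 -10.4 -5.4 -0.06; -1 -20 -13 -5.4 -0.114"}}

```text
clock: 1.7
eef_pos: [0.2853, 0.309, 0.2859]
tool_rot: [0.067, 0.998, 0.001, 0.001]
ft_force: [0.9, 0.8, 0.3]
grip_width: 0.0854
grasp_force: 0.0
```

Call:
{"fn": "send_rows", "kwargs": {"motion": "-1 -4 -2.6 0 0; -1 -8 -5.2 0 0; -1 -12 -7.8 0 0; -1 -16 -10.4 0 0; -1 -20 -13 0 0"}}

```text
clock: 2.2
eef_pos: [0.466, 0.1525, 0.2855]
tool_rot: [0.069, 0.998, 0.0, 0.0]
ft_force: [0.6, 0.1, -0.0]
grip_width: 0.0851
grasp_force: 0.0
```

```bash
python3 -c "
from h import *
go([.55,.02,.285],np.pi/2-.137); print(bot.get_obs()['joint_pos'])"
```

```text
shift [-10.14 -11.98   0.05] twist -0.0 eef [0.466  0.1525 0.2855] F [ 0.64  0.06 -0.03] t 2.2 w 0.0851
[3.16246802e-01 2.04012182e-01 9.82966157e-02 1.46437859e+00
 2.13687587e-04 4.53378110e-01]
```

Call:
{"fn": "send_rows", "kwargs": {"motion": "-1 -3 -3.5 0 0; -1 -6 -7 0 0; -1 -9 -10.5 0 0; -1 -9 -10.5 0 0; -1 -9 -10.5 0 0"}}

```text
clock: 2.7
eef_pos: [0.5396, 0.0369, 0.2847]
tool_rot: [0.07, 0.998, 0.0, -0.001]
ft_force: [-0.0, 0.6, 0.0]
grip_width: 0.0854
grasp_force: 0.0
```

```bash
python3 -c "
from h import *
go([.55,.02,.285],np.pi/2-.137)
im=snap('wrist','w1'); print(pose('wrist')[1].round(4).tolist())
for t in ['stand','pack','hang_slot','peg_swivel']: print(t,[(np.round(x['rect'],1).tolist(),round(x['conf'],2)) for x in boxes_of('wrist',t)[:2]])
import fit
print([proj('wrist',R.from_euler('z',-.1365).apply(np.array(q)/1e3)+[.6094,.0114,0]) for q in [(-50,50,10),(-50,-50,10),(-87,0,178),(0,0,170)]])
"
```

```text
shift [-1.26 -1.53 -0.03] twist -0.002 eef [0.5396 0.0369 0.2847] F [-0.05  0.62  0.02] t 2.7 w 0.0854
[[0.1381, 0.9512, 0.276, 0.4688], [0.9904, -0.1328, -0.0378, 0.0485], [0.0007, 0.2786, -0.9604, 0.4286], [0.0, 0.0, 0.0, 1.0]]
stand [([303.0, 318.4, 107.6, 207.7], 0.57)]
pack [([306.5, 306.1, 61.8, 67.9], 0.92)]
hang_slot []
peg_swivel [([304.1, 317.0, 109.9, 204.6], 0.93)]
[(np.float64(350.30366895971696), np.float64(216.62849519824573)), (np.float64(260.0174107692154), np.float64(216.56671619703752)), (np.float64(293.918340210048), np.float64(218.13803407029465)), (np.float64(296.95823498316236), np.float64(329.38273557887226))]
```

View pics/w1.png

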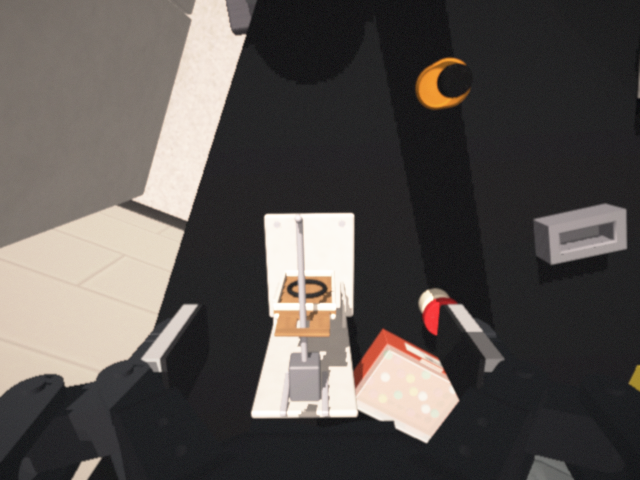

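The wrist view shows the stand from above: base front corners at (265,213) and (353,213), tip at (299,217), tab at about (303,322). The block is at (582,236) and the jar cap at (440,312). The stand lies about 4 px to the right of my fit, so I'll zoom in to refine it.

```bash
python3 -c "
import cv2,numpy as np
a=cv2.imread('pics/w1.png')
A=cv2.resize(a[205:425,245:365],None,fx=3.3,fy=2.7,interpolation=cv2.INTER_CUBIC)
A=cv2.resize(a[205:345,245:365],None,fx=4,fy=4,interpolation=cv2.INTER_CUBIC)
B=cv2.resize(a[345:425,245:365],None,fx=2.6,fy=4,interpolation=cv2.INTER_CUBIC)
C=np.zeros((560,796,3),np.uint8);C[:,:480]=A;C[:320,484:484+312]=B
D=cv2.resize(a[200:268,530:632],None,fx=3,fy=3,interpolation=cv2.INTER_CUBIC);C[340:544,484:790]=D
cv2.imwrite('pics/w1z.png',C)"
```

```text
(no output)
```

View pics/w1z.png

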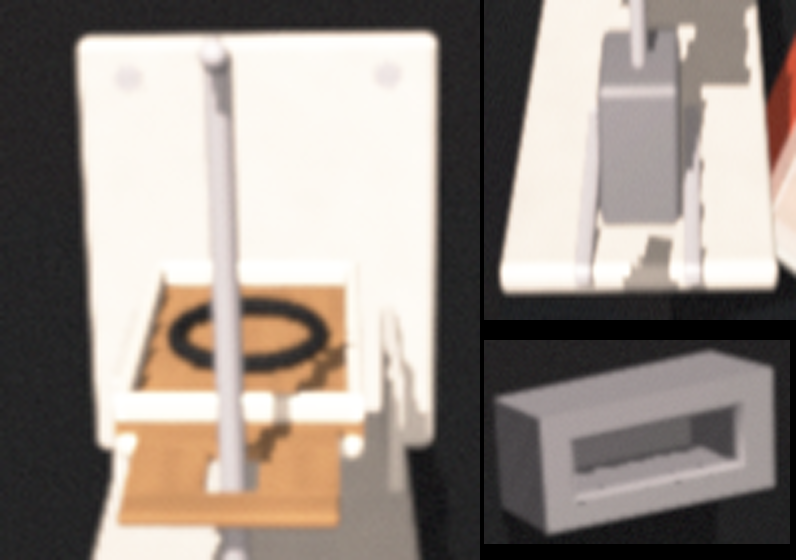

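The zoom gives clean corners for the base, panel top, mount, tab edges and block top, so I'll do a joint refit with all three cameras.

```bash
cat > fit2.py <<'E'
from fit import *
W=lambda X,Y:('wrist',245+X/4-.4,205+Y/4-.4); V=lambda X,Y:('wrist',245+(X-484)/2.6-.3,345+Y/4-.4); U=lambda X,Y:('wrist',530+(X-484)/3-.3,200+(Y-340)/3-.3)
ws=[(W(77,40),(-50,-50,10)),(W(437,40),(-50,50,10)),(W(435,447),(75,50,10)),(V(500,263),(61,-40,186)),(V(777,262),(61,40,186)),(V(602,90),(30,-12,176)),(V(680,90),(30,12,176))]
wb=[(U(545,422),(-22,-40,31)),(U(772,367),(-22,40,31)),(U(775,487),(22,40,31)),(U(548,533),(22,-40,31))]
for n,l,x0 in [('stand w',ws,[.61,.01,-.13]),('stand sc+side',stand,[.61,.01,-.13]),('stand all',stand+ws,[.61,.01,-.13]),('blk w',wb,[.62,.31,.09]),('blk all',blk+wb,[.62,.31,.09])]:
    a=least_squares(res,x0,args=(l,),loss='soft_l1');print(n,a.x,res(a.x,l).reshape(-1,2).round(1).tolist())
print('slot/tab y from wrist: tab top mid',onz(*W(230,520),.17+.0025+.009),'left/right',onz(*W(122,520),.1815),onz(*W(338,520),.1815),'body top',onz(*W(117,395),.1465),onz(*W(362,395),.1465))
print('tip',tri(S(70,258),D(476,156),W(215,52)),onz(*W(215,52),.187))
E
python3 fit2.py
```

```text
stand w [ 0.608   0.0166 -0.1273] [[0.2, 0.6], [0.6, -0.2], [-0.4, 0.3], [0.3, 0.5], [0.4, -0.0], [-1.9, -0.3], [0.0, -0.6]]
stand sc+side [ 0.6094  0.0114 -0.1365] [[-0.4, -1.3], [1.6, 0.7], [1.8, 0.3], [-0.6, -1.0], [-1.2, 1.1], [-0.2, -1.9], [0.3, 0.6]]
stand all [ 0.6082  0.0158 -0.1219] [[-2.7, -2.0], [-0.3, -0.6], [-0.8, -1.5], [-3.9, -2.3], [-4.2, -0.7], [-2.2, -2.8], [-1.2, -0.7], [-0.7, 1.0], [-0.3, -0.2], [-0.8, 0.3], [-0.3, 1.0], [-0.2, 0.0], [-2.7, 0.0], [-0.8, -0.3]]
blk w [0.6188 0.3161 0.0954] [[-1.2, -0.7], [0.3, 0.6], [-0.0, -0.3], [0.6, 0.4]]
blk all [0.6193 0.3132 0.0996] [[-1.6, -0.6], [-1.1, -0.3], [-1.3, -0.5], [-1.1, -1.2], [-0.3, -0.4], [-0.8, 0.0], [-0.5, -0.2], [-0.6, -0.4], [-1.2, -0.5], [-0.7, -0.2], [-1.3, -1.0], [-0.5, -0.5], [-0.7, 0.2], [-0.8, -0.4], [-4.1, 0.3], [-2.6, 1.4], [-2.7, 0.3], [-2.0, 1.3]]
slot/tab y from wrist: tab top mid [0.6078 0.0161 0.1815] left/right [ 0.6051 -0.0031  0.1815] [0.6104 0.0353 0.1815] body top [ 0.5968 -0.0068  0.1465] [0.6034 0.0417 0.1465]
tip [0.5235 0.0257 0.1854] [0.5213 0.0271 0.187 ]
```

```bash
python3 -c "
from h import *
go([.55,.02,.285],np.pi/2-.137)"; sed -i "s/    o=bot.get_obs(); T=np.eye(4);/    o=OBS or bot.get_obs(); T=np.eye(4);/; 1a OBS=None" h.py
cat > ov.py <<'E'
import h
h.OBS=dict(eef_pos=[.5396,.0369,.2847],tool_rot=None)
E
python3 - <<'E'
import sys; sys.path.insert(0,'.')
import h,numpy as np
T=np.array([[0.1381, 0.9512, 0.276, 0.4688], [0.9904, -0.1328, -0.0378, 0.0485], [0.0007, 0.2786, -0.9604, 0.4286], [0.0, 0.0, 0.0, 1.0]])
E=T@np.linalg.inv(np.array(h.vision.camera_model('wrist')['hand_eye']))
print('eef at T',E[:3,3])
h.OBS=dict(eef_pos=[.5396,.0369,.2847],tool_rot=h.R.from_matrix(E[:3,:3]).as_quat())
exec(open('fit2.py').read())
E
```

```text
shift [-1.35 -1.75  0.06] twist 0.002 eef [0.5389 0.0392 0.2856] F [ 0.7  -0.19  0.46] t 2.95 w 0.0857
eef at T [0.53918788 0.03789106 0.28501125]
stand w [ 0.6078  0.0143 -0.1302] [[0.1, 0.3], [0.7, -0.5], [-0.3, 0.4], [0.0, 0.7], [0.6, 0.2], [-2.0, -0.3], [0.1, -0.6]]
stand sc+side [ 0.6094  0.0114 -0.1365] [[-0.4, -1.3], [1.6, 0.7], [1.8, 0.3], [-0.6, -1.0], [-1.2, 1.1], [-0.2, -1.9], [0.3, 0.6]]Traceback (most recent call last):
  File "<stdin>", line 7, in <module>
  File "<string>", line 6, in <module>
    return func(*args, **kwargs)
    result = trf(vector_fun.fun, vector_fun.jac, x0, f0, J0, lb, ub, ftol, xtol,
                 gtol, max_nfev, x_scale, loss_function, tr_solver,
                 tr_options.copy(), verbose, callback=callback_wrapped)
    return trf_no_bounds(
        fun, jac, x0, f0, J0, ftol, xtol, gtol, max_nfev, x_scale,
        loss_function, tr_solver, tr_options, verbose, callback=callback)
    f_new = fun(x_new)
    self._update_fun()
    ~~~~~~~~~~~~~~~~^^
    self.f = self.fun_wrapped(xp_copy(self.x))
             ~~~~~~~~~~~~~~~~^^^^^^^^^^^^^^^^^
    return np.atleast_1d(self.fun(x))
                         ~~~~~~~~^^^
    return self.f(x, *self.args, **self.kwargs)
           ~~~~~~^^^^^^^^^^^^^^^^^^^^^^^^^^^^^^
  File "fit.py", line 15, in res
    P=R.from_euler('z',p[2]).apply(np.array(q)/1e3)+[p[0],p[1],0]; a=proj(c,P); r+=[a[0]-u,a[1]-v]
                                                                     ~~~~^^^^^
  File "h.py", line 23, in proj
    m,T=pose(name); f,cx,cy=K(m)
        ~~~~^^^^^^
  File "h.py", line 8, in pose
    m=vision.camera_model(name)
ValueError: time passes only in moves, steps and waits
```

```bash
sed -i 's/OBS or bot/OBS if OBS is not None else bot/' h.py; python3 -c "
from h import *
go([.6043,.0141,.20],np.pi/2-.131)"
```

```text
shift [-6.81 -1.61  8.57] twist -0.004 eef [0.5389 0.0392 0.2856] F [ 0.7  -0.19  0.46] t 2.95 w 0.0857
```

Call:
{"fn": "send_rows", "kwargs": {"motion": "-1 -3.5 -0.8 3 0; -1 -6.8 -1.6 6 -0.004; -1 -6.8 -1.6 8.5 -0.004; -1 -6.8 -1.6 8.5 -0.004; -1 -6.8 -1.6 8.5 -0.004"}}

```text
clock: 3.45
eef_pos: [0.604, 0.0137, 0.2007]
tool_rot: [0.066, 0.998, 0.0, -0.001]
ft_force: [-0.5, -0.6, 0.6]
grip_width: 0.0856
grasp_force: 0.0
```

```bash
python3 -c "
from h import *
go([.6043,.0141,.20],np.pi/2-.131)
o=bot.get_obs();print(o['eef_pos'],o['tool_rot'].tolist()); snap('wrist','w2')
go([.6043,.0141,.20],np.pi/2-.131)
"
```

```text
shift [-0.02  0.04  0.07] twist -0.0 eef [0.604  0.0137 0.2007] F [-0.51 -0.63  0.62] t 3.45 w 0.0856
[0.60403345 0.01371859 0.20066022] [0.06560168343674762, 0.9978457487927771, 7.413695175276942e-06, -0.0005298032502044223]
shift [0.06 0.04 0.21] twist -0.0 eef [0.6048 0.0137 0.2021] F [0.85 0.21 0.02] t 3.5 w 0.0855
```

View pics/w2.png

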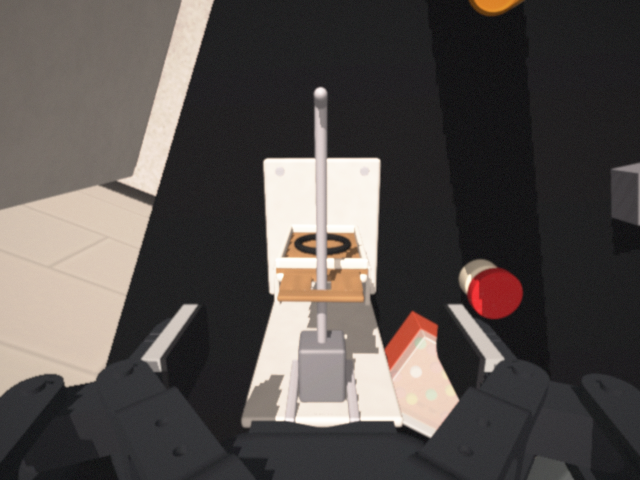

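The peg runs straight at column 321, halfway between the finger pads (197 and 445, middle 321). The tab's middle is at about 323, so the pack is centred to within 1 mm. Descending.

Call:
{"fn": "send_rows", "kwargs": {"motion": "-1 0 0.06 2.5 0; -1 0 0.06 5 0; -1 0 0.06 7 0; -1 0 0.06 8.7 0; -1 0 0.06 8.7 0"}}

```text
clock: 4.0
eef_pos: [0.6039, 0.0139, 0.1134]
tool_rot: [0.066, 0.998, -0.0, -0.0]
ft_force: [0.4, -0.0, -0.8]
grip_width: 0.085
grasp_force: 0.0
```

Call:
{"fn": "send_rows", "kwargs": {"motion": "-0.6 0 0 0 0; -0.3 0 0 0 0; -0.1 0 0 0 0; -0.1 0 0 0 0; -0.1 0 0 0 0"}}

```text
clock: 4.5
eef_pos: [0.606, 0.0134, 0.1147]
tool_rot: [0.066, 0.998, 0.0, 0.002]
ft_force: [0.3, 0.6, 3.4]
grip_width: 0.0486
grasp_force: 61.9
```

Call:
{"fn": "send_rows", "kwargs": {"motion": "-0.1 0 0 -0.2 0; -0.1 0 0 -0.4 0; 0 0 0 -0.6 0; 0.1 0 0 -0.6 0; 0.1 0 0 -0.6 0"}}

```text
clock: 5.0
eef_pos: [0.6043, 0.0133, 0.1188]
tool_rot: [0.066, 0.998, -0.0, -0.001]
ft_force: [0.0, -0.2, -1.0]
grip_width: 0.049
grasp_force: 61.7
```

```bash
python3 -c "
from h import *
go([.6043,.0141,.12],np.pi/2-.131);print(bot.get_obs()['ft_torque'])
snap('wrist','w3')
print(bot.get_obs()['ft_force'],bot.get_obs()['eef_pos'])"
```

```text
shift [ 0.01  0.08 -0.12] twist -0.002 eef [0.6043 0.0133 0.1188] F [ 0.05 -0.18 -0.97] t 5.0 w 0.049
[-0.01079539 -0.01666744  0.0246248 ]
[ 0.12561552  0.64619714 -0.53330918] [0.60433267 0.01328455 0.11882357]
```

View pics/w3.png

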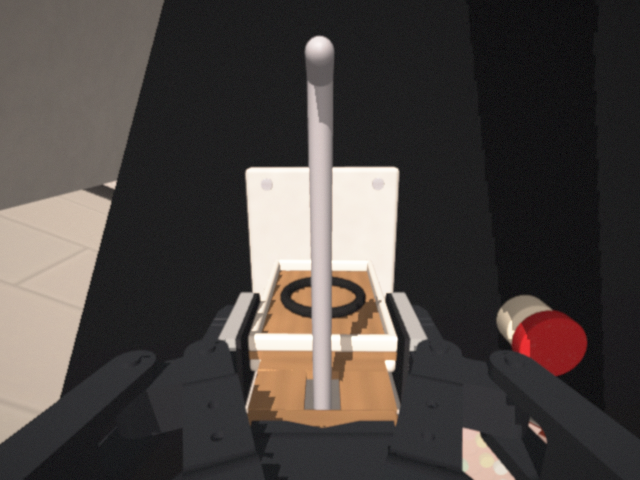

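The pack is gripped squarely. The slot spans about columns 304–340 with the peg at 322, so it hangs free around the peg. I'll feel for the lower edge.

Call:
{"fn": "send_rows", "kwargs": {"motion": "0.1 0 0 -0.1 0; 0.1 0 0 -0.2 0; 0.1 0 0 -0.3 0; 0.1 0 0 -0.3 0; 0.1 0 0 -0.3 0"}}

```text
clock: 5.55
eef_pos: [0.6048, 0.0133, 0.1224]
tool_rot: [0.066, 0.998, 0.0, 0.0]
ft_force: [0.5, -0.6, 0.3]
grip_width: 0.0489
grasp_force: 61.7
```

Call:
{"fn": "send_rows", "kwargs": {"motion": "0.1 0 0 -0.1 0; 0.1 0 0 -0.1 0; 0.1 0 0 -0.1 0"}}

```text
clock: 5.85
eef_pos: [0.6048, 0.0133, 0.1234]
tool_rot: [0.066, 0.998, 0.0, 0.0]
ft_force: [-1.0, 0.6, -0.7]
grip_width: 0.0492
grasp_force: 61.7
```

Call:
{"fn": "send_rows", "kwargs": {"motion": "0.1 0 0 -0.1 0; 0.1 0 0 -0.1 0; 0.1 0 0 -0.1 0"}}

```text
clock: 6.15
eef_pos: [0.6048, 0.0133, 0.1243]
tool_rot: [0.066, 0.998, -0.0, 0.0]
ft_force: [0.4, 0.1, -0.3]
grip_width: 0.0485
grasp_force: 61.7
```

Call:
{"fn": "send_rows", "kwargs": {"motion": "0.1 0 0 -0.1 0; 0.1 0 0 -0.1 0; 0.1 0 0 -0.1 0"}}

```text
clock: 6.45
eef_pos: [0.6048, 0.0133, 0.1254]
tool_rot: [0.066, 0.998, 0.0, 0.0]
ft_force: [-0.4, -0.0, -1.3]
grip_width: 0.0488
grasp_force: 61.7
```

Call:
{"fn": "send_rows", "kwargs": {"motion": "0.1 0 0 -0.1 0; 0.1 0 0 -0.1 0; 0.1 0 0 -0.1 0"}}

```text
clock: 6.75
eef_pos: [0.6048, 0.0133, 0.1264]
tool_rot: [0.066, 0.998, 0.0, 0.0]
ft_force: [-0.2, 0.5, -0.4]
grip_width: 0.049
grasp_force: 61.7
```

```bash
python3 -c "
from h import *
F=[];
for i in range(5): F.append(bot.get_obs()['ft_force']); vision.camera('wrist')
print(np.mean(F,0),np.array(F)[:,2],bot.get_obs()['eef_pos'])"
```

```text
[-0.01538108  0.09992723 -0.78579901] [-0.35563237 -1.20475276 -0.9499778  -0.70542961 -0.71320252] [0.60475338 0.01332955 0.12629243]
```

Call:
{"fn": "send_rows", "kwargs": {"motion": "0.1 0 0 -0.1 0; 0.1 0 0 -0.1 0; 0.1 0 0 -0.1 0"}}

```text
clock: 7.3
eef_pos: [0.6048, 0.0133, 0.1274]
tool_rot: [0.066, 0.998, 0.0, 0.0]
ft_force: [0.4, -0.5, -0.1]
grip_width: 0.0489
grasp_force: 61.7
```

Call:
{"fn": "send_rows", "kwargs": {"motion": "0.1 0 0 -0.1 0; 0.1 0 0 -0.1 0; 0.1 0 0 -0.1 0"}}

```text
clock: 7.6
eef_pos: [0.6047, 0.0133, 0.1282]
tool_rot: [0.066, 0.998, -0.0, -0.0]
ft_force: [0.1, -1.2, -2.3]
grip_width: 0.0486
grasp_force: 61.8
```

```bash
cat > f.py <<'E'
from h import *
F=[]
for i in range(5): F.append(bot.get_obs()['ft_force']); vision.camera('wrist')
o=bot.get_obs();print(np.mean(F,0).round(2),o['eef_pos'].round(4),round(o['clock'],2))
E
python3 f.py
```

```text
[ 0.04 -0.29 -1.57] [0.6047 0.0133 0.1282] 7.85
```

Call:
{"fn": "send_rows", "kwargs": {"motion": "0.1 0.5 0 -0.05 0; 0.1 1 0 -0.1 0; 0.1 1.5 0 -0.16 0; 0.1 2 0 -0.21 0; 0.1 2 0 -0.21 0"}}

```text
clock: 8.35
eef_pos: [0.5841, 0.0161, 0.1307]
tool_rot: [0.066, 0.998, 0.0, -0.0]
ft_force: [-0.4, 0.3, -0.8]
grip_width: 0.0485
grasp_force: 61.8
```

```bash
python3 f.py
```

```text
[-0.12 -0.05 -1.05] [0.5851 0.016  0.1304] 8.6
```

Call:
{"fn": "send_rows", "kwargs": {"motion": "0.1 0.5 0 -0.08 0; 0.1 1 0 -0.14 0; 0.1 1.5 0 -0.19 0; 0.1 2 0 -0.25 0; 0.1 2 0 -0.25 0"}}

```text
clock: 9.1
eef_pos: [0.5643, 0.0187, 0.1331]
tool_rot: [0.066, 0.998, -0.0, -0.0]
ft_force: [0.9, 0.0, -0.6]
grip_width: 0.0488
grasp_force: 61.8
```

```bash
python3 f.py
```

```text
[ 0.17  0.   -0.81] [0.5653 0.0186 0.133 ] 9.35
```

Call:
{"fn": "send_rows", "kwargs": {"motion": "0.1 0 0 -0.06 0; 0.1 0 0 -0.06 0; 0.1 0 0 -0.06 0"}}

```text
clock: 9.65
eef_pos: [0.5652, 0.0186, 0.1334]
tool_rot: [0.066, 0.998, -0.0, -0.0]
ft_force: [0.1, 0.7, -1.1]
grip_width: 0.0489
grasp_force: 61.8
```

```bash
python3 f.py
```

```text
[ 0.13  0.26 -1.55] [0.5651 0.0186 0.1334] 9.9
```

Call:
{"fn": "send_rows", "kwargs": {"motion": "0.1 0.5 0 -0.07 0; 0.1 1 0 -0.13 0; 0.1 1.5 0 -0.2 0; 0.1 2 0 -0.26 0; 0.1 2 0 -0.27 0"}}

```text
clock: 10.4
eef_pos: [0.5441, 0.0214, 0.1363]
tool_rot: [0.066, 0.998, 0.0, -0.001]
ft_force: [-0.4, 0.4, -1.7]
grip_width: 0.0491
grasp_force: 61.8
```

```bash
python3 f.py
```

```text
[-0.54  0.2  -1.58] [0.5453 0.0213 0.1361] 10.65
```

Call:
{"fn": "send_rows", "kwargs": {"motion": "0.1 0.4 0 -0.05 0; 0.1 0.8 0 -0.1 0; 0.1 1.2 0 -0.16 0; 0.1 1.6 0 -0.21 0; 0.1 1.6 0 -0.22 0"}}

```text
clock: 11.15
eef_pos: [0.5285, 0.0235, 0.1385]
tool_rot: [0.066, 0.998, 0.0, -0.0]
ft_force: [-0.5, 0.6, -2.9]
grip_width: 0.049
grasp_force: 61.8
```

```bash
python3 f.py; python3 -c "
from h import *
a=vision.camera('wrist'); cv2.imwrite('pics/w4.png',cv2.resize(a[200:440,180:480],None,fx=2,fy=2)[:,:,::-1])"
```

```text
[-0.74  0.27 -2.49] [0.5293 0.0234 0.1383] 11.4
```

View pics/w4.png

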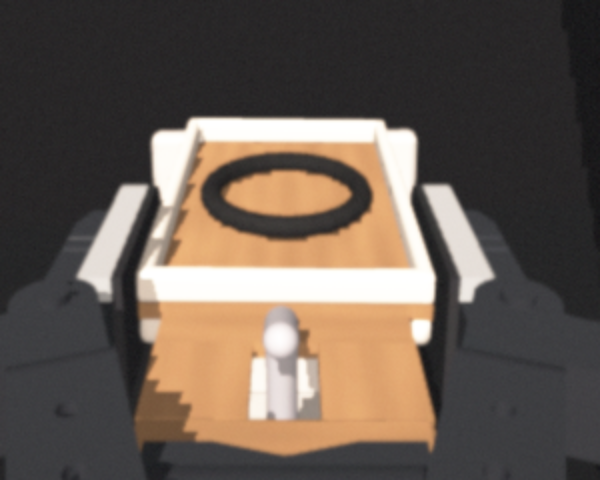

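The tip shows just in front of the tab at crop (281,335), centred in the slot, with a light bearing of about 1.7 N. I'll go over the tip in small steps.

Call:
{"fn": "send_rows", "kwargs": {"motion": "0.1 0.2 0 -0.02 0; 0.1 0.4 0 -0.05 0; 0.1 0.6 0 -0.08 0; 0.1 0.6 0 -0.08 0"}}

```text
clock: 11.85
eef_pos: [0.523, 0.0242, 0.1392]
tool_rot: [0.066, 0.998, 0.0, -0.0]
ft_force: [-0.6, -0.4, -2.8]
grip_width: 0.0488
grasp_force: 61.9
```

```bash
python3 f.py
```

```text
[-1.04  0.18 -1.86] [0.5233 0.0242 0.1391] 12.1
```

Call:
{"fn": "send_rows", "kwargs": {"motion": "0.1 0.2 0 -0.03 0; 0.1 0.4 0 -0.05 0; 0.1 0.4 0 -0.05 0; 0.1 0.4 0 -0.05 0"}}

```text
clock: 12.5
eef_pos: [0.5195, 0.0248, 0.1399]
tool_rot: [0.066, 0.998, 0.0, 0.0]
ft_force: [-0.7, 0.6, -1.4]
grip_width: 0.0491
grasp_force: 61.9
```

```bash
python3 f.py
```

```text
[-1.13  0.16 -1.1 ] [0.5196 0.0247 0.1398] 12.75
```

Call:
{"fn": "send_rows", "kwargs": {"motion": "0.1 0.2 0 -0.03 0; 0.1 0.4 0 -0.06 0; 0.1 0.4 0 -0.06 0; 0.1 0.4 0 -0.06 0"}}

```text
clock: 13.15
eef_pos: [0.5156, 0.0253, 0.1404]
tool_rot: [0.066, 0.998, -0.0, 0.0]
ft_force: [-0.3, 0.4, -0.3]
grip_width: 0.049
grasp_force: 61.9
```

```bash
python3 f.py
```

```text
[ 0.07  0.28 -0.64] [0.5156 0.0252 0.1403] 13.4
```

Free now (s≈90 mm, forces at weight only). Continuing off the end in small steps.

Call:
{"fn": "send_rows", "kwargs": {"motion": "0.1 0.3 0 -0.04 0; 0.1 0.6 0 -0.08 0; 0.1 0.9 0 -0.12 0; 0.1 1.2 0 -0.16 0; 0.1 1.2 0 -0.16 0"}}

```text
clock: 13.9
eef_pos: [0.5031, 0.0269, 0.142]
tool_rot: [0.066, 0.998, 0.0, -0.0]
ft_force: [-0.5, -0.4, -1.2]
grip_width: 0.0491
grasp_force: 61.9
```

```bash
python3 f.py; python3 -c "
from h import *
a=vision.camera('side');b=vision.camera('wrist')
A=cv2.resize(a[215:375,340:470],(390,480));B=cv2.resize(b[200:480,180:480],(400,373))
C=np.zeros((480,790,3),np.uint8);C[:,:390]=A;C[:373,390:]=B;cv2.imwrite('pics/c5.png',C[:,:,::-1])"
```

```text
[-0.08 -0.23 -1.15] [0.5038 0.0268 0.1419] 14.15
```

View pics/c5.png

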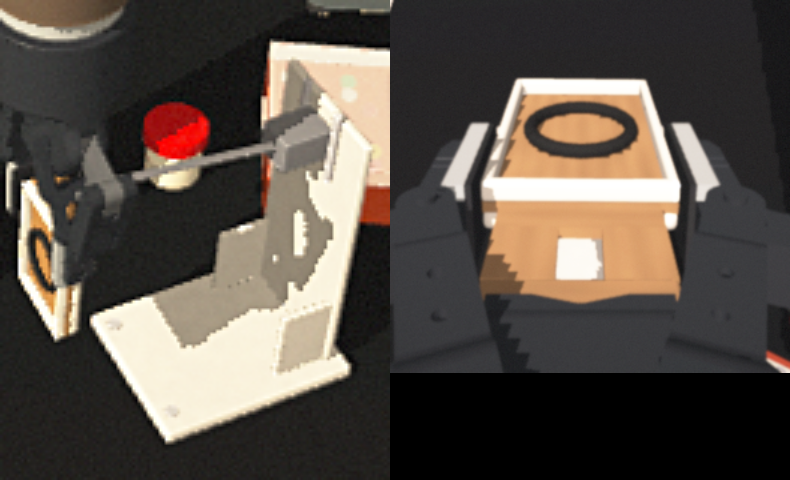

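The pack is clear of the peg: the slot is empty in the wrist crop, and in the side view the tip lies behind the pack. The blister's lower front corners are at crop (515,80) and (645,80), the upper ones at (482,188) and (683,188). I'll measure how it sits in the hand.

```bash
python3 - <<'E'
from h import *
np.set_printoptions(precision=4,suppress=True)
m=vision.camera_model('wrist');H=np.array(m['hand_eye']);f,cx,cy=K(m);print(H)
px=lambda X,Y:(180+(X-390)/1.3333-.4,200+Y/1.3333-.4)
def pl(p,z):
    d=H[:3,:3]@np.array([(p[0]-cx)/f,(p[1]-cy)/f,1]);return H[:3,3]+d*(z-H[2,3])/d[2]
for z in (.040,.044,.048): print('bottom front z',z,pl(px(515,80),z),pl(px(645,80),z))
for z in (-.026,-.03,-.034): print('top front z',z,pl(px(482,183),z),pl(px(683,183),z))
for z in (-.055,-.06,-.065): print('tab top z',z,pl(px(480,293),z),pl(px(682,293),z))
go([.46,.033,.17])
E
```

```text
[[-0.0011 -0.9601 -0.2796  0.0713]
 [ 1.     -0.0011  0.0001  0.0009]
 [-0.0004 -0.2796  0.9601 -0.1435]
 [ 0.      0.      0.      1.    ]]
bottom front z 0.04 [ 0.0078 -0.0236  0.04  ] [0.0077 0.0252 0.04  ]
bottom front z 0.044 [ 0.0064 -0.0241  0.044 ] [0.0063 0.0258 0.044 ]
bottom front z 0.048 [ 0.005  -0.0247  0.048 ] [0.005  0.0263 0.048 ]
top front z -0.026 [ 0.0028 -0.0242 -0.026 ] [ 0.0028  0.0271 -0.026 ]
top front z -0.03 [ 0.0052 -0.0234 -0.03  ] [ 0.0051  0.0262 -0.03  ]
top front z -0.034 [ 0.0075 -0.0225 -0.034 ] [ 0.0074  0.0254 -0.034 ]
tab top z -0.055 [-0.0058 -0.0198 -0.055 ] [-0.0058  0.0218 -0.055 ]
tab top z -0.06 [-0.0014 -0.0187 -0.06  ] [-0.0015  0.0207 -0.06  ]
tab top z -0.065 [ 0.0029 -0.0175 -0.065 ] [ 0.0029  0.0195 -0.065 ]
shift [ 4.42  0.03 -2.81] twist 0 eef [0.5038 0.0268 0.1419] F [ 0.39 -0.22 -1.11] t 14.25 w 0.0492
```

The pack sits nearly upright in the hand, with the bottom centre at about tool (-1, +1, +45) mm. I'll retreat along the peg direction, rise and go to a view beside the block.

Call:
{"fn": "send_rows", "kwargs": {"motion": "0.1 1.5 0 -0.5 0; 0.1 3.5 0 -1.5 0; 0.1 5 0 -4 0; 0.1 5 0 -7.5 0; 0.1 5 0 -10.8 0"}}

```text
clock: 14.75
eef_pos: [0.4534, 0.0335, 0.2511]
tool_rot: [0.066, 0.998, -0.0, -0.0]
ft_force: [1.5, 0.5, -1.4]
grip_width: 0.0493
grasp_force: 61.9
```

```bash
python3 -c "
from h import *
go([.60,.21,.15],np.pi/2+.093)"
```

```text
shift [-12.21  19.43  10.1 ] twist -0.226 eef [0.4534 0.0335 0.2511] F [ 1.47  0.46 -1.38] t 14.75 w 0.0493
```

Call:
{"fn": "send_rows", "kwargs": {"motion": "0.1 -1 3.5 0 -0.05; 0.1 -3 7 0 -0.1; 0.1 -5.5 10.5 0 -0.15; 0.1 -8 14 0 -0.2; 0.1 -10.5 17 1 -0.226"}}

```text
clock: 15.25
eef_pos: [0.5825, 0.1901, 0.2412]
tool_rot: [-0.048, 0.999, 0.001, 0.002]
ft_force: [-0.1, 0.1, -0.9]
grip_width: 0.0491
grasp_force: 62.0
```

```bash
python3 -c "
from h import *
go([.60,.21,.15],np.pi/2+.093)"
```

```text
shift [-1.9   1.8   9.13] twist 0.002 eef [0.5825 0.1901 0.2412] F [-0.07  0.11 -0.93] t 15.25 w 0.0491
```

Call:
{"fn": "send_rows", "kwargs": {"motion": "0.1 -1 0.8 3 0; 0.1 -1.6 1.3 6 0; 0.1 -1.6 1.3 8 0; 0.1 -1.6 1.3 8 0; 0.1 -1.6 1.3 8 0"}}

```text
clock: 15.75
eef_pos: [0.5953, 0.2024, 0.1599]
tool_rot: [-0.047, 0.999, -0.0, -0.0]
ft_force: [1.8, -0.1, 0.2]
grip_width: 0.0491
grasp_force: 62.0
```

```bash
python3 f.py; python3 -c "
from h import *
o=bot.get_obs();print(o['eef_pos'],o['tool_rot'].tolist()); a=vision.camera('wrist'); o=bot.get_obs();print(o['eef_pos'])
cv2.imwrite('pics/w6f.png',a[:,:,::-1])
print([proj('wrist',[x,y,.031]) for x,y in [(.62,.3109),(.619,.3137)]])
cv2.imwrite('pics/w6.png',cv2.resize(a[150:430,240:640],None,fx=2,fy=2,interpolation=cv2.INTER_CUBIC)[:,:,::-1])"
```

```text
[ 0.9  -0.22 -0.35] [0.5963 0.2026 0.1618] 16.0
[0.59628893 0.20260825 0.16179236] [-0.04645704573208575, 0.9989189683443661, 0.0004577690002917196, 0.0015582141112693495]
[0.59613039 0.20256167 0.16151248]
[(np.float64(460.82519770514364), np.float64(271.43716640914386)), (np.float64(464.7375361504944), np.float64(270.5184543209235))]
```

View pics/w6.png

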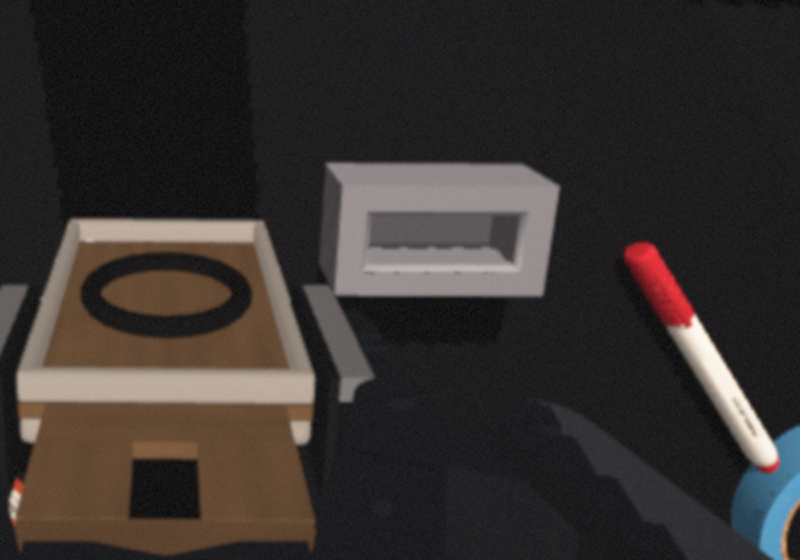

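The wrist view shows the block's top corners at crop (343,186), (557,186), (545,295) and (337,295), parallel to the pack. The pack's bottom front edge runs from (72,220) to (265,221).

```bash
python3 - <<'E'
import h; from h import *
np.set_printoptions(precision=4,suppress=True)
from scipy.optimize import least_squares
m=vision.camera_model('wrist');H=np.array(m['hand_eye']);f,cx,cy=K(m)
px=lambda X,Y:np.array((240+X/2-.25,150+Y/2-.25))
# all in tool frame; block unknown x,y,z(top),yaw
def pj(P): q=H[:3,:3].T@(P-H[:3,3]);return np.array([f*q[0]/q[2]+cx,f*q[1]/q[2]+cy])
obs=[(px(343,186),(22,-40)),(px(557,186),(22,40)),(px(545,295),(-22,40)),(px(337,295),(-22,-40)),(px(366,211),(10,-28)),(px(526,211),(10,28))]
def r(p,z=None):
    c,s=np.cos(p[2]),np.sin(p[2]);Z=p[3] if z is None else z
    return np.concatenate([pj(np.array([p[0]+(c*x-s*y)/1e3,p[1]+(s*x+c*y)/1e3,Z]))-u for u,(x,y) in obs])
zt=.1616-.031
a=least_squares(lambda p:r(p,zt),[0,.1,0],loss='soft_l1');print('block in tool (z fixed)',a.x,r(a.x,zt).round(1))
a=least_squares(r,[0,.1,0,zt],loss='soft_l1');print('z free',a.x)
def pl(p,z):
    d=H[:3,:3]@np.array([(p[0]-cx)/f,(p[1]-cy)/f,1]);return H[:3,3]+d*(z-H[2,3])/d[2]
for z in(.042,.045):print('pack bottom front',pl(px(72,221),z),pl(px(265,221),z))
for z in(-.0335,-.0305):print('pack top front',pl(px(19,372),z),pl(px(314,372),z))
E
```

```text
block in tool (z fixed) [-0.0323  0.1067 -0.0058] [-0.1 -0.4  1.3 -1.1 -0.5 -0.8 -0.4 -0.1  3.5  2.4 -1.5  1.9]
z free [-0.032   0.1064 -0.0052  0.1297]
pack bottom front [ 0.0065 -0.0227  0.042 ] [0.0065 0.0262 0.042 ]
pack bottom front [ 0.0055 -0.023   0.045 ] [0.0054 0.0266 0.045 ]
pack top front [ 0.0074 -0.0224 -0.0335] [ 0.0073  0.0246 -0.0335]
pack top front [ 0.0056 -0.023  -0.0305] [ 0.0056  0.0253 -0.0305]
```

Call:
{"fn": "send_rows", "kwargs": {"motion": "0.1 -1 3.5 0 0; 0.1 -2 7 0 0; 0.1 -3.07 10.5 0 0; 0.1 -3.07 10.5 2 0; 0.1 -3.07 10.5 4 0"}}

```text
clock: 16.55
eef_pos: [0.617, 0.3119, 0.1208]
tool_rot: [-0.048, 0.999, 0.001, 0.002]
ft_force: [-0.0, -0.2, -1.7]
grip_width: 0.0488
grasp_force: 62.2
```

Call:
{"fn": "send_rows", "kwargs": {"motion": "0.1 0 0 1 0; 0.1 0 0 2 0; 0.1 0 0 3 0; 0.1 0 0 3 0; 0.1 0 0 3 0"}}

```text
clock: 17.05
eef_pos: [0.6164, 0.3097, 0.0903]
tool_rot: [-0.046, 0.999, 0.0, 0.0]
ft_force: [0.7, -0.9, -0.2]
grip_width: 0.0489
grasp_force: 62.1
```

```bash
python3 -c "
from h import *
P=[.618,.3118]; import numpy as np
x=np.array([-.9957,-.0929]);y=np.array([-.0929,.9957]); T=np.array(P)+.0015*x-.0016*y
go([*T,.051],np.pi/2+.093)"; python3 f.py
```

```text
shift [-0.02  0.04  3.93] twist -0.0 eef [0.6164 0.3097 0.0903] F [ 0.72 -0.91 -0.25] t 17.05 w 0.0489
[ 0.16 -0.21 -0.22] [0.6167 0.31   0.0908] 17.3
```

Call:
{"fn": "send_rows", "kwargs": {"motion": "0.1 0 0 0.5 0; 0.1 0 0 1 0; 0.1 0 0 1.5 0; 0.1 0 0 2 0; 0.1 0 0 2.2 0"}}

```text
clock: 17.8
eef_pos: [0.6158, 0.3097, 0.0668]
tool_rot: [-0.047, 0.999, -0.0, -0.001]
ft_force: [0.3, -1.1, -0.6]
grip_width: 0.0489
grasp_force: 62.1
```

Call:
{"fn": "send_rows", "kwargs": {"motion": "0.1 0 0 0.3 0; 0.1 0 0 0.6 0; 0.1 0 0 0.9 0; 0.1 0 0 1.1 0; 0.1 0 0 1.1 0"}}

```text
clock: 18.3
eef_pos: [0.6159, 0.3098, 0.0565]
tool_rot: [-0.047, 0.999, -0.0, -0.0]
ft_force: [0.3, 1.2, -0.5]
grip_width: 0.0487
grasp_force: 62.1
```

```bash
python3 f.py
```

```text
[-0.12  0.19 -0.61] [0.6164 0.31   0.0572] 18.55
```

No contact, and it's about 15 mm inside the slot. I'll lower it gently to the floor.

Call:
{"fn": "send_rows", "kwargs": {"motion": "0.1 0 0 0.1 0; 0.1 0 0 0.2 0; 0.1 0 0 0.3 0; 0.1 0 0 0.4 0; 0.1 0 0 0.4 0"}}

```text
clock: 19.05
eef_pos: [0.616, 0.3098, 0.0526]
tool_rot: [-0.047, 0.999, -0.0, -0.0]
ft_force: [-0.3, -1.1, -0.5]
grip_width: 0.0489
grasp_force: 62.1
```

Call:
{"fn": "send_rows", "kwargs": {"motion": "0.1 0 0 0.1 0; 0.1 0 0 0.1 0; 0.1 0 0 0.1 0"}}

```text
clock: 19.35
eef_pos: [0.6162, 0.3099, 0.0519]
tool_rot: [-0.047, 0.999, -0.0, -0.0]
ft_force: [-0.2, -1.0, -0.6]
grip_width: 0.0489
grasp_force: 62.1
```

```bash
python3 f.py
```

```text
[-0.24  0.   -0.57] [0.6162 0.3099 0.052 ] 19.6
```

Call:
{"fn": "send_rows", "kwargs": {"motion": "0.1 0 0 0.1 0; 0.1 0 0 0.1 0; 0.1 0 0 0.1 0"}}

```text
clock: 19.9
eef_pos: [0.6164, 0.31, 0.0516]
tool_rot: [-0.047, 0.999, 0.0, 0.0]
ft_force: [-1.2, 0.1, 3.6]
grip_width: 0.0489
grasp_force: 62.5
```

```bash
python3 f.py
```

```text
[-0.99  0.07  4.2 ] [0.6165 0.31   0.0516] 20.15
```

Call:
{"fn": "send_rows", "kwargs": {"motion": "0.1 0 0 0.07 0; 0.1 0 0 0.07 0; 0.1 0 0 0.07 0"}}

```text
clock: 20.45
eef_pos: [0.6165, 0.31, 0.0515]
tool_rot: [-0.047, 0.999, 0.0, 0.001]
ft_force: [-1.9, -0.8, 8.0]
grip_width: 0.049
grasp_force: 63.3
```

```bash
python3 f.py
```

```text
[-2.11 -1.04  7.91] [0.6165 0.31   0.0515] 20.7
```

It met the floor at TCP z = 51.6 mm, as expected. I'll ease the press and release.

Call:
{"fn": "send_rows", "kwargs": {"motion": "0.1 0 0 -0.08 0; 0.1 0 0 -0.08 0; -0.15 0 0 -0.08 0; -0.2 0 0 -0.08 0; -0.3 0 0 -0.08 0"}}

```text
clock: 21.2
eef_pos: [0.6159, 0.3097, 0.0501]
tool_rot: [-0.047, 0.999, -0.0, -0.001]
ft_force: [-0.6, 0.1, 0.6]
grip_width: 0.0553
grasp_force: 0.0
```

Call:
{"fn": "send_rows", "kwargs": {"motion": "-0.5 0 0 0 0; -0.8 0 0 0 0; -1 0 0 0 0; -1 0 0 0 0; -1 0 0 0 0"}}

```text
clock: 21.7
eef_pos: [0.6162, 0.3099, 0.051]
tool_rot: [-0.047, 0.999, 0.0, 0.0]
ft_force: [0.0, -0.7, 0.8]
grip_width: 0.0855
grasp_force: 0.0
```

```bash
python3 f.py; python3 -c "
from h import *
b=vision.camera('wrist');s=vision.camera('side');c=vision.camera('scene')
C=np.zeros((560,800,3),np.uint8);C[:560,:400]=cv2.resize(s[150:290,280:380],(400,560));C[:,400:]=cv2.resize(b[120:480,200:457],(400,560));cv2.imwrite('pics/c7.png',C[:,:,::-1])"
```

```text
[ 0.02  0.13 -0.  ] [0.6162 0.3099 0.0511] 21.95
```

View pics/c7.png

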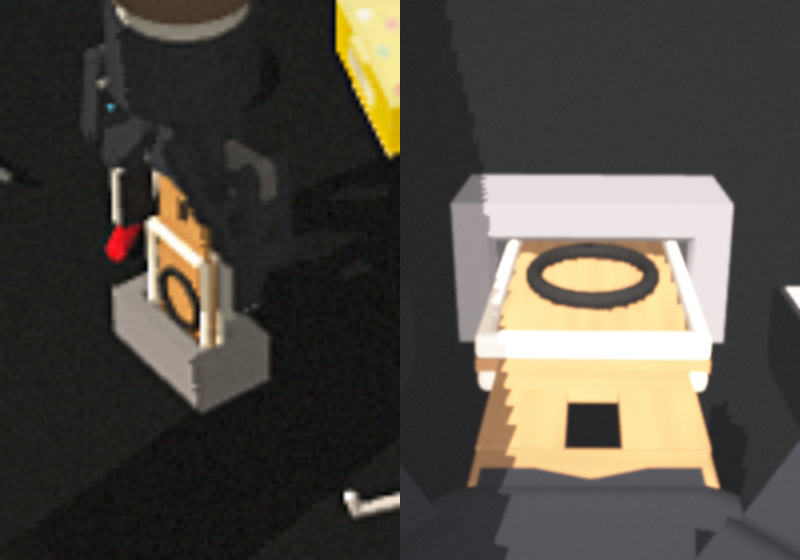

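The pack stands upright in the slot with the fingers clear on both sides. Retreating straight up.

Call:
{"fn": "send_rows", "kwargs": {"motion": "-1 0 0 -1 0; -1 0 0 -3 0; -1 0 0 -6 0; -1 0 0 -10 0; -1 0 0 -14 0"}}

```text
clock: 22.6
eef_pos: [0.6158, 0.3097, 0.1928]
tool_rot: [-0.047, 0.999, -0.0, -0.0]
ft_force: [1.0, 0.5, -0.1]
grip_width: 0.0857
grasp_force: 0.0
```

Call:
{"fn": "send_rows", "kwargs": {"motion": "-1 3 0 -3 0; -1 6 0 -5 0; -1 9 0 -5 0; -1 9 0 -5 0; -1 9 0 -5 0"}}

```text
clock: 23.1
eef_pos: [0.5264, 0.3017, 0.2424]
tool_rot: [-0.047, 0.999, 0.0, 0.001]
ft_force: [1.0, -0.9, -0.1]
grip_width: 0.0854
grasp_force: 0.0
```

```bash
python3 -c "
from h import *
print(bot.get_obs()['eef_pos'])
b=vision.camera('wrist');snap('side','s8')
r=boxes_of('wrist','pack');print(r[:1])
for t in ['amber_bottle','red_cap_jar','slide_case','holder','pack']: print(t,[np.round(x['rect'],1).tolist() for x in boxes_of('side',t)[:1]])
s=cv2.imread('pics/s8.png')[:,:,::-1]
C=np.zeros((560,800,3),np.uint8);C[:,:400]=cv2.resize(s[150:290,280:380],(400,560));C[:300,400:]=cv2.resize(b,(400,300));cv2.imwrite('pics/c8.png',C[:,:,::-1])"
```

```text
[0.52638768 0.30165897 0.24235873]
[{'rect': [324.1, 319.3, 59.6, 57.4], 'conf': 0.61}]
amber_bottle [[327.1, 236.6, 40.5, 33.9]]
red_cap_jar [[398.4, 265.9, 23.9, 28.7]]
slide_case [[226.9, 237.7, 73.1, 47.0]]
holder [[328.0, 234.8, 36.0, 38.3]]
pack [[326.2, 216.4, 21.9, 44.8]]
```

View pics/c8.png

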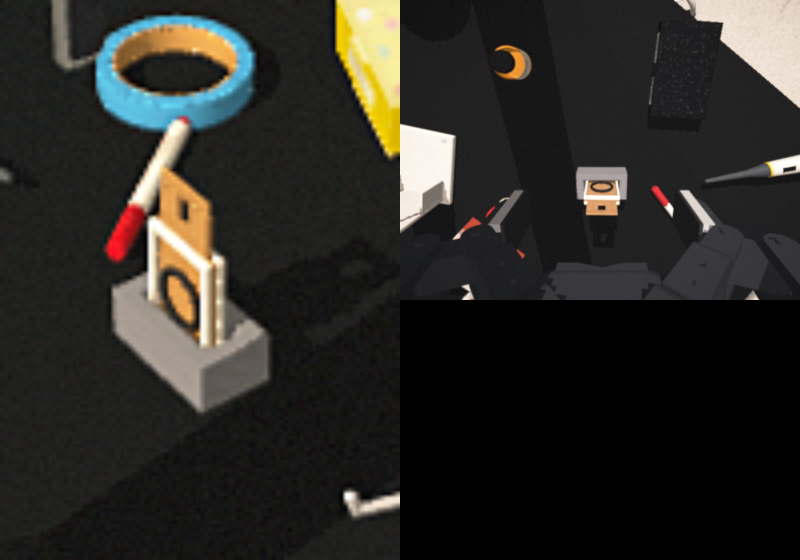

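The pack stands upright in the block, the bottle, case and jar are undisturbed, and the arm is clear. Handing in.

```bash
python3 -c "
from workcell import workorder
print(workorder.job_done())"
```

```text
the job is handed in; nothing more can be done
None
```

The pack came off the peg with a measured push of about 3 N at most, and it stands upright and home in the kit block, released. The bottle, jar and case were not touched, and the job was handed in at about 23 s.

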